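# Unhook the loaded weighing pan and seat it on the turntable

## Robot

A 6-joint arm with a two-finger parallel gripper is mounted at the origin on the work surface. World frame = base frame: x ahead of the robot, y to its left, z up, the work surface at z = 0. Lengths are in m, angles in rad, forces in N, time in s.
With the tool pointing down it reaches from about 0.275 to 0.975 m from the base axis. Payload 8.4 kg.
Tool frame: the origin (TCP) lies midway between the tips of the shut fingers; the grasp point (between the pads) lies 19 mm behind it; z points along the fingers, y is the direction in which the jaws open and shut (so a half turn about z gives the same grasp; the last joint's range is limited). The gripper opens to 92 mm and grips with 3 to 60 N. Pads are 20 mm wide; open, the fingers measure 128 mm over their backs; the gripper's body (75 mm by 189 mm) begins 69 mm behind the grasp point.
Start: joints at [1.218, 0.353, 1.633, -0, 1.155, -0.002], TCP at [0.215, 0.587, 0.215] pointing down, gripper open.
Joint ranges: [-2.63, 2.63], [-0.92, 2.1], [0.06, 2.66], [-1.3, 4.44], [0, 2.69], [-3.02, 3.02]. Speed limits (rad/s): [2.22, 2.22, 2.79, 3.14, 3.14, 3.14].

## Interface

Orientations are given as a unit quaternion [x, y, z, w].
In Python, from plant import sensors, optics, job gives the robot as it stands.
- The arm moves only by the tool carry_out, never from a script. Its argument "rows" is a list of rows, each a list of 7 numbers: the shift along the tool's x, y, z as a fraction of full scale, then the turn, a rotation vector about the tool's x, y, z as a fraction of full scale, then the closure, from 0 (fully open) to 1 (shut). A call has 1 to 5 rows; each row is the pose to reach, as a shift and turn from the pose commanded when the call began, along the tool's axes at that moment; what a row does not reach only later rows make up. Full scale, the value 1, is 0.3 m for a shift and 120 degrees for a turn. A row lasts 1/12 s, in which the tool goes at most 41.7 mm and 7.16 degrees, less where a joint would pass 70% of its speed; a pose out of reach is approached as far as the arm can. A call with a number of a shift or a turn outside -1 to 1 is refused whole. A call with a gripper value outside its range is refused whole. The fingers move at their own pace and stop on an object; "newtons" is the grip in N (left out, the last holds). Time passes only in rows, so rows that repeat a pose let the fingers close. It gives the time, the measured TCP pose, the force and the opening at its end, in the units of the state.
- sensors.read_state(): the state, without advancing time (a new reading comes with each control period).
- optics.snapshot(name): name is "side" or "top" or "wrist"; returns a dict with "image" (480x640x3 uint8, red, green, blue), "range_z" (480x640 float32, m along the optical axis (not along the pixel's ray), 0 where there is no reading), "camera_matrix" (3x3 intrinsics, pixels), "xyz" and "attitude" of the camera in the world. Camera axes: x right, y up, looking along -z (the intrinsics and any distortion apply to the point x, -y, -z); pixel columns grow to the right and rows downward; lengths in m; the calibration is good to about 2 mm. A picture is of the moment at which its call begins.
- job.sign_off(): hands the job in, once; it reports no verdict.
The state is a dict: "t": time; "joint_positions": joint angles; "dq": joint speeds; "joint_efforts": joint torques, N m; "ee_pos": TCP position; "tcp_rot": TCP orientation; "force": force on the tool from outside, world axes, zero at the start; "torque": the same for the moment, N m; "opening": finger opening in m.
Only numpy, scipy, OpenCV 4.12 (cv2) and the standard library are available. Lean on these libraries where they do the work, as an engineer would, in place of code of your own. Each camera call takes 0.05 s, during which the arm holds its last target. There are 200 camera calls.

## Task

Take the steel weighing pan off the deep hook of the stand by its blue handle, lifting it past the hook's lip and drawing it out through the gap under the cap, then set it down with its foot fully home in the hole of the turntable's seat plate and let go. The hook belongs to a balance: never put more than 15 N on it. Set the pan down gently, keep the pan upright with its sample in it, and leave the weight, jar and mouse alone.

Things in the scene. Friction and masses are not known exactly. Their poses are not given: they have to be found in the camera images.
- stand: Fixed hook stand. Origin on the bench right below the middle of the hook's saddle; z up. The hook opens to its own -x, roughly towards the robot: the way out. A steel saddle arm, 10 mm wide, top at z = 165 mm, runs along x from a free end at x = -12 mm to a 30 mm square post, 215 mm high, centred at x = +100 mm, on a base 100 x 120 x 12 mm at x = +115 mm. Over 15 N on any of it harms the balance.
- saddle (a point): Middle of the saddle, on top of the arm, 165 mm above the bench, where the crossbar rests at the start; axes as the stand's. The free space over the saddle is 24 mm long (x = -12 to +12 mm), between the keeper's lip and its back plates.
- lip_lowest (a point): Fixed mark on the stand, 16 mm above the saddle at x = -14.5 mm. The black keeper, 26 mm wide, has an upturned lip here (x = -17 to -12 mm). It is clamped rigidly at a height that differs each time and is NOT measured: the lip's top lies 0 to 40 mm above this mark. Lift the crossbar past the lip, find the height by feel.
- cap_lowest (a point): Fixed mark on the stand, 11 mm above lip_lowest. The keeper's overhead cap (x = -22 to +17 mm, 5 mm thick) has its underside always 11 mm above the lip's top, so 0 to 40 mm above this mark. The 6 mm crossbar can leave only through that 11 mm gap. To find it: raise slowly until the bar touches the cap, lower 2 to 3 mm, draw out along the stand's -x.
- pan: Loose steel pan hanging on the hook, 0.25 to 0.42 kg, its axes parallel to the stand's. Origin under the centre of its foot; z up. Foot: 28 mm diameter, 12 mm high, chamfered 3 mm. Dish: rim 94 mm diameter at z = 32 mm, inner floor z = 15 mm. Stirrup of 6 mm rod at y = -49 and +49 mm up to a top rod at z = 213 mm; crossbar along y at z = 132 mm; blue handle block on top, z = 214 to 256 mm.
- pan_grip (a point): Middle of the blue handle block to grip from above, 237 mm above the pan's origin; axes as the pan's; the block is 16 mm thick along x and 40 mm along y; 19 mm of block stands above this point and 23 mm below.
- pan_bar (a point): Middle of the pan's crossbar (rod axis, rod 6 mm thick), 132 mm above the pan's origin; axes as the pan's.
- sample: Loose reddish cylinder 34 mm in diameter, 22 mm high, 50 g, standing in the pan's dish; origin at the centre of its underside.
- turntable: Fixed round turntable: white base disc 176 mm in diameter and 10 mm high, steel disc 160 mm in diameter with its top 45 mm above the bench; origin at the centre of its underside. A square tan seat plate, 62 x 62 mm and 10 mm thick, lies on its centre, with a round hole 33 mm in diameter right through it (2 mm chamfer). Set down gently, under 30 N.
- seat (a point): Floor of the seat hole, on its axis, 45 mm above the bench; the mouth of the hole is 10 mm higher. The pan is home when its origin lies here, its foot standing on the hole's floor.
- weight: Bystander: loose brass weight, 32 mm in diameter, 50 mm high, 0.2 kg; origin under its centre.
- jar: Bystander: loose amber jar, 40 mm in diameter, 55 mm high; origin under its centre.
- mouse: Bystander: loose black computer mouse, 105 x 60 x 26 mm; origin under its centre.
There are look-alikes about, which are no part of the job. Leave any yellow look-alike of the pan alone. What is shaped like the turntable but purple is not meant.

How it is judged:
On the way, in this order (a step that is already met when the one before it is completed fails the run):
1. the pan is off the hook: its crossbar is more than 40 mm out in front of the saddle and nothing of it touches the stand (x of pan_bar in the frame of stand below -0.04 m and contact force between pan and stand below 0.05 N), for 0.1 s.
2. the pan's foot is fully home in the seat, the pan upright (horizontal distance between pan and seat below 0.005 m and z of pan in the frame of seat below 0.004 m and angle between pan's own z axis and vertical below 0.07 rad), for 0.2 s.
At the end, for the whole second after the job is handed in: The pan stands with its foot home in the seat hole (within 5 mm of its axis, 4 mm of its floor, tilted less than 0.07 rad), released and at rest, with the sample still standing or lying in its dish (all of step 2 and horizontal distance between sample and pan below 0.04 m and z of sample in the frame of pan below 0.035 m and linear speed of each of pan, sample below 0.02 m/s and contact force between the fingers and pan below 0.05 N); the robot touches nothing.
It fails at once if more than 15 N on the hook stand or its keeper (contact force between stand and anything else above 15 N).
It fails at once if more than 30 N on the turntable (contact force between turntable and anything else above 30 N).
It fails at once if the pan is tipped by more than 0.45 rad (angle between pan's own z axis and vertical above 0.45 rad).
It fails at once if the weight, jar or mouse is moved by more than 25 mm (distance of any of weight, jar, mouse from where it was at the start of the episode above 0.025 m).
It also fails if it takes over 61 s, if anything falls off the work surface, if the arm or the gripper's body presses on something with over 40 N, if the wrist force passes 120 N, or if a joint passes its speed limit or range.

## Working session

There is one attempt and no reset: what is moved stays moved. The work goes in short steps, Python scripts to look and compute and a tool call to move; the robot and the scene stay as the last step left them, time stands still between calls to the robot, and variables do not carry over. Pictures are saved under pics/ and viewed, about 8 in all and at most 12, crops included, and the job is handed in when it is done.

Besides the shell and the picture viewer there is one more tool, called after ">>>" as name([rows], argument=value, ...), one row to a line, values as JSON. carry_out: Moves the arm, as the interface text tells. Shift numbers are shares of 0.3 m and turn numbers shares of 120 degrees, none past 1 either way. Its arguments: {"type":"object","properties":{"rows":{"type":"array","items":{"type":"array","items":{"type":"number","minimum":-1,"maximum":1}}},"newtons":{"type":"number"}},"required":["rows"]}

```bash
mkdir -p pics; ls
cat > h.py <<'E'
import numpy as np, cv2
from scipy.spatial.transform import Rotation as R
from plant import sensors, optics, job
def snap(n):
    s=optics.snapshot(n); cv2.imwrite(f'pics/{n}_{sensors.read_state()["t"]:.2f}.png',s['image'][:,:,::-1]); return s
def cloud(s):
    K=s['camera_matrix'];z=s['range_z'];v,u=np.mgrid[:480,:640]
    P=np.stack([(u-K[0,2])/K[0,0]*z,-(v-K[1,2])/K[1,1]*z,-z],-1)
    W=P@R.from_quat(s['attitude']).as_matrix().T+np.array(s['xyz']); W[z<=0]=np.nan
    return W
E
python3 - <<'E'
from h import *
print(sensors.read_state())
for n in ('top','side','wrist'):
    s=snap(n); np.savez(f'{n}0.npz',**{k:np.array(v) for k,v in s.items()}); print(n,s.keys(),s['camera_matrix'].tolist(),s['xyz'],s['attitude'])
a=cv2.imread(__import__('glob').glob('pics/top*')[0]);b=cv2.imread(__import__('glob').glob('pics/side*')[0])
E
ls pics
```

```text
pics
{'t': 0.0, 'joint_positions': array([ 1.21759012e+00,  3.53619381e-01,  1.63412196e+00, -1.79581086e-05,
        1.15520727e+00, -2.38438757e-03]), 'dq': array([ 7.57808847e-04, -2.42074852e-04, -4.01834675e-04,  9.06661906e-05,
       -6.19493807e-04,  1.45546190e-04]), 'joint_efforts': array([-1.63540513e-03, -5.93839359e+01, -3.34206390e+01,  6.99030957e-02,
        2.33559182e-02, -9.30755232e-05]), 'ee_pos': array([0.21461966, 0.58647108, 0.21388687]), 'tcp_rot': array([ 1.74509141e-01,  9.84655320e-01, -6.68741903e-04, -1.11824242e-04]), 'force': array([-1.02117663,  0.24027499, -0.56742078]), 'torque': array([ 0.01083718,  0.02262744, -0.00886074]), 'opening': 0.09178678057644823}
top dict_keys(['image', 'range_z', 'camera_matrix', 'xyz', 'attitude']) [[492.4680863702122, 0.0, 318.32341981031095], [0.0, 492.4680863702122, 245.54796472867696], [0.0, 0.0, 1.0]] [0.36494136 0.00470707 1.4490586 ] [ 0.04896154 -0.0419863  -0.70161818  0.70962796]
side dict_keys(['image', 'range_z', 'camera_matrix', 'xyz', 'attitude']) [[457.0012012093837, 0.0, 323.7966216384528], [0.0, 457.0012012093837, 244.90482481951048], [0.0, 0.0, 1.0]] [-0.08951538 -0.74293091  0.78466721] [ 0.46401838 -0.15497422 -0.2947141   0.82086146]
wrist dict_keys(['image', 'range_z', 'camera_matrix', 'xyz', 'attitude']) [[378.4598805927725, 0.0, 323.3129287579148], [0.0, 378.4598805927725, 238.21314675270708], [0.0, 0.0, 1.0]] [0.14113574 0.61433903 0.38520894] [-0.11415355 -0.07844447  0.56781425  0.81142   ]
side_0.10.png
top_0.05.png
wrist_0.15.png
```

View pics/top_0.05.png

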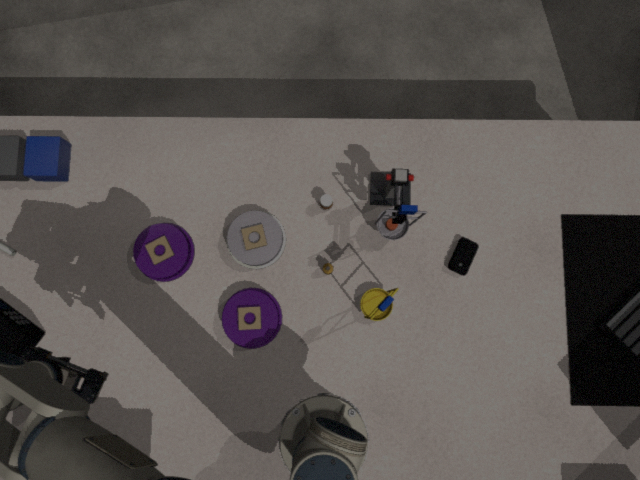

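View pics/side_0.10.png

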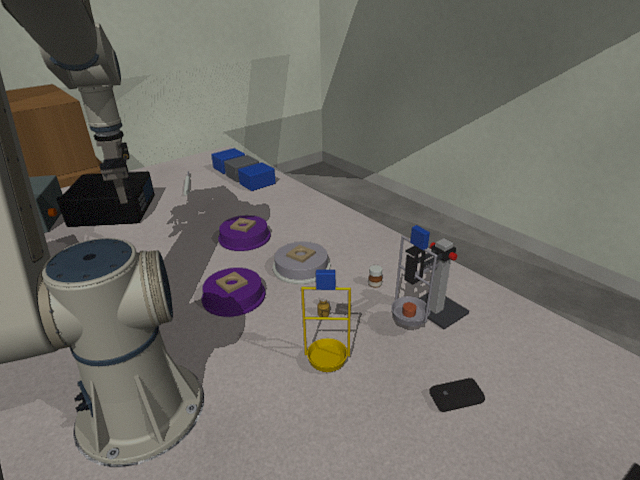

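Top view: the steel pan is at (392,222) with its blue handle at (405,210), hanging on the stand at (398,188). The yellow look-alike is at (378,303). The white and steel turntable is at (254,238), with purple ones at (163,250) and (251,318). The weight is at (327,268), the jar at (326,201) and the mouse at (463,255). The pan I want is the steel one with the reddish sample, on the hook. The target is the unpainted turntable. I'll confirm both in a crop and measure.

Run:
```python
from h import *
L={n:dict(np.load(f'{n}0.npz')) for n in('top','side')}
t=L['top'];s=L['side']
a=cv2.resize(t['image'][165:265,360:440],None,fx=5,fy=5,interpolation=2);b=cv2.resize(s['image'][215:340,380:480],None,fx=4,fy=4,interpolation=2)
c=cv2.resize(t['image'][205:275,220:290],None,fx=5.7,fy=5.7,interpolation=2)[:,:]
h=500;im=np.zeros((600,800,3),np.uint8);im[:500,:400]=a;im[:500,400:]=b
cv2.imwrite('pics/c1.png',im[:500,:,::-1])
cv2.imwrite('pics/c2.png',c[:,:,::-1])
for n,box in (('top',(360,165,440,265)),('side',(380,215,480,340))):
    W=cloud(L[n]);hsv=cv2.cvtColor(L[n]['image'],cv2.COLOR_RGB2HSV)
    m=np.zeros((480,640),bool);m[box[1]:box[3],box[0]:box[2]]=1
    blue=m&(hsv[...,0]>105)&(hsv[...,0]<130)&(hsv[...,1]>150)
    P=W[blue];P=P[np.isfinite(P[:,0])];P=P[P[:,2]>.2]
    print(n,'blue',len(P),P.min(0),P.max(0)); 
    top=P[P[:,2]>np.percentile(P[:,2],95)-.008];r=cv2.minAreaRect((top[:,:2]*1000).astype(np.float32));print(' top rect',len(top),r,top.mean(0))
    # stand: post top and dish rim, base
    Q=W[m];C=L[n]['image'][m]
    for lo,hi in ((.005,.018),(.205,.222)):
        q=Q[(Q[:,2]>lo)&(Q[:,2]<hi)&~blue[m]]
        if len(q)>4: print(' z',lo,hi,len(q),q.mean(0),cv2.minAreaRect((q[:,:2]*1000).astype(np.float32)))
    # turntable
    W2=W[200:285,215:335] 
    k=(W2[...,2]>.035)&(W2[...,2]<.07)
    if n=='top':
        d=W2[:,:75]; k=(d[...,2]>.040)&(d[...,2]<.051); 
        print(' disc',k.sum(),cv2.minEnclosingCircle((d[k][:,:2]*1000).astype(np.float32)))
        k=(d[...,2]>.0515)&(d[...,2]<.06);print(' plate',k.sum(),d[k].mean(0),cv2.minAreaRect((d[k][:,:2]*1000).astype(np.float32)))
```

```text
top blue 160 [ 0.59217154 -0.21551218  0.20494986] [ 0.61887676 -0.1766508   0.29710124]
 top rect 106 ((607.4353637695312, -197.3206024169922), (36.34185028076172, 15.421858787536621), 88.43247985839844) [ 0.60704451 -0.19666975  0.29162564]
 z 0.005 0.018 1179 [ 0.6836238  -0.19735346  0.0099744 ] ((649.400390625, -221.89370727539062), (301.4968566894531, 238.29991149902344), 0.14024469256401062)
 z 0.205 0.222 195 [ 0.70194257 -0.19221318  0.21338268] ((659.794921875, -184.64376831054688), (133.14947509765625, 98.24664306640625), 11.830618858337402)
 disc 1911 ((569.2914428710938, 204.73255920410156), 80.16563415527344)
 plate 349 [0.56860033 0.20456536 0.05506984] ((562.4563598632812, 205.16815185546875), (136.11276245117188, 147.13687133789062), 3.2088842391967773)
side blue 325 [ 0.59840644 -0.21634103  0.2379348 ] [ 0.6186318  -0.17752225  0.2962548 ]
 top rect 108 ((606.8508911132812, -196.9274139404297), (16.952404022216797, 37.85865020751953), 1.3602948188781738) [ 0.60507366 -0.1982892   0.29124713]
 z 0.005 0.018 958 [ 0.74361654 -0.16891734  0.01141008] ((830.629638671875, -65.83154296875), (569.373779296875, 279.9527282714844), 45.04879379272461)
 z 0.205 0.222 323 [ 0.66479321 -0.19217624  0.21300754] ((654.3876342773438, -179.30352783203125), (139.20423889160156, 98.14839935302734), 17.038150787353516)
```

View pics/c1.png

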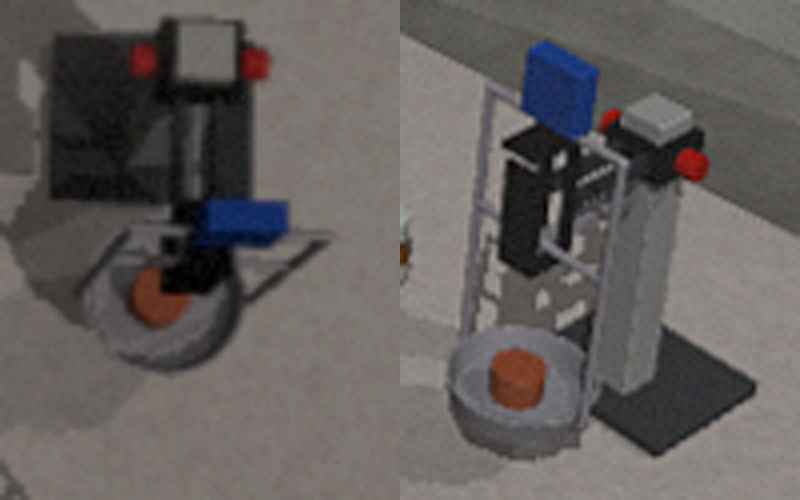

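View pics/c2.png

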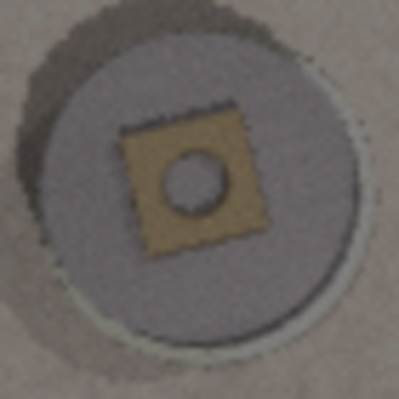

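Confirmed: the steel pan with the reddish sample hangs in the stand, with its blue handle at (548,85) in the crop. The turntable with the tan seat plate has its hole at (196,182) in crop c2. One refinement before moving.

```bash
cat >> h.py <<'E'
def go(p,deg=0):
    """fractions to reach p with tool x=+Y, y=+X, z down (deg extra yaw)"""
    st=sensors.read_state();Rc=R.from_quat(st['tcp_rot'])
    Rt=R.from_quat([.5**.5,.5**.5,0,0])
    print('pos',st['ee_pos'].round(4),'sh',(Rc.inv().apply(np.array(p)-st['ee_pos'])/.3).round(4),'rot',((Rc.inv()*Rt).as_rotvec()/np.deg2rad(120)).round(4))
E
python3 - <<'E'
from h import *
L={n:dict(np.load(f'{n}0.npz')) for n in('top','side')}
for n in L:
    I=L[n]['image'];W=cloud(L[n]);hsv=cv2.cvtColor(I,cv2.COLOR_RGB2HSV)
    near=lambda x0,x1,y0,y1,z0,z1:(W[...,0]>x0)&(W[...,0]<x1)&(W[...,1]>y0)&(W[...,1]<y1)&(W[...,2]>z0)&(W[...,2]<z1)
    def rect(k,lab):
        q=W[k]; 
        if len(q)>3: print(n,lab,len(q),q.mean(0).round(4),np.round(np.array(cv2.minAreaRect((q[:,:2]*1000).astype(np.float32))[0]),1),cv2.minAreaRect((q[:,:2]*1000).astype(np.float32))[1:])
    rect(near(.64,.80,-.29,-.1,.007,.017)&(I.max(-1)<70),'base')
    rect(near(.67,.74,-.25,-.15,.209,.222)&(hsv[...,1]<60)&(I.min(-1)>90),'posttop')
    rect(near(.57,.64,-.22,-.17,.288,.30)&(hsv[...,0]>105)&(hsv[...,1]>120),'handletop')
    k=near(.5,.65,-.26,-.14,.04,.08)&(hsv[...,1]<60); rect(k,'dish')
    if k.sum():print(cv2.minEnclosingCircle((W[k][:,:2]*1000).astype(np.float32)))
    rect(near(.5,.65,.15,.26,.05,.06)&(hsv[...,1]>75),'plate')
    rect(near(.4,.7,.1,.3,.041,.05)&(hsv[...,1]<60),'disc')
    k=near(.5,.67,-.22,-.17,.15,.245)&(I.max(-1)<60);q=W[k];print(n,'keeper',len(q),q.min(0),q.max(0),np.percentile(q[:,2],[50,80,90,95,98]))
go((.607,-.197,.36))
E
```

```text
top base 643 [ 0.7197 -0.1741  0.0122] [ 717.8 -178.9] ((140.37181091308594, 116.96707153320312), 89.94367218017578)
top posttop 108 [ 0.7106 -0.1922  0.2155] [ 709.5 -192.4] ((27.830787658691406, 26.371971130371094), 0.13755588233470917)
top handletop 101 [ 0.6072 -0.1971  0.2918] [ 607.4 -197.3] ((36.34185028076172, 15.421858787536621), 88.43247985839844)
top dish 457 [ 0.5978 -0.1913  0.055 ] [ 602.4 -188.2] ((91.49884033203125, 78.50444030761719), 64.41055297851562)
((606.414794921875, -190.53121948242188), 49.107975006103516)
top plate 263 [0.57   0.2047 0.0551] [569.2 204.8] ((60.57123565673828, 59.4514274597168), 14.65886116027832)
top disc 1731 [0.5681 0.2044 0.0455] [568.7 204. ] ((156.81332397460938, 158.652587890625), 82.21981811523438)
top keeper 252 [ 0.58885732 -0.20306961  0.15086255] [ 0.66910778 -0.17160874  0.24171708] [0.19768925 0.23572277 0.23774964 0.23896973 0.23976854]
side base 614 [ 0.7223 -0.2182  0.0135] [ 724.1 -190.8] ((120.6207046508789, 99.45059967041016), 88.09322357177734)
side posttop 119 [ 0.7095 -0.1911  0.2158] [ 711.  -189.8] ((30.58737564086914, 32.819278717041016), 85.4706039428711)
side handletop 91 [ 0.6059 -0.1975  0.2924] [ 607.6 -197. ] ((16.097169876098633, 37.83599090576172), 0.32994261384010315)
side dish 664 [ 0.6071 -0.1866  0.0595] [ 606.9 -190.2] ((97.50775909423828, 88.34166717529297), 73.91302490234375)
((609.4298095703125, -190.603515625), 50.40159606933594)
side plate 201 [0.5659 0.203  0.0562] [568.6 206.2] ((63.31165313720703, 59.56560516357422), 15.702095985412598)
side disc 932 [0.5603 0.1983 0.0473] [530.8 201.4] ((237.8375244140625, 162.13272094726562), 8.799625396728516)
side keeper 553 [ 0.58722327 -0.2013586   0.15345638] [ 0.66953425 -0.1725111   0.24083845] [0.19623704 0.22276722 0.23774621 0.2388621  0.23953646]
pos [0.2146 0.5866 0.214 ] sh [-2.1258 -2.004  -0.4844] rot [-4.000e-04  3.000e-04  5.825e-01]
```

Stand origin is about (0.609, −0.191) with yaw about 0. The handle is at (0.607, −0.197), and the cap top reads about 0.238, so the keeper is near its upper end. The seat is at (0.569, 0.205). Moving now.

>>> carry_out([
  [-0.4,-0.36,-0.48,0,0,0.29,0],
  [-0.4,-0.36,-0.48,0,0,0.29,0],
  [-0.4,-0.36,-0.48,0,0,0.29,0],
  [-0.4,-0.36,-0.48,0,0,0.29,0],
  [-0.4,-0.36,-0.48,0,0,0.29,0],
], newtons=15)

```text
t: 0.57
ee_pos: [0.2878, 0.448, 0.3542]
tcp_rot: [0.464, 0.886, -0.0, 0.0]
force: [0.3, 0.0, 1.1]
opening: 0.0918
```

```bash
python3 -c "
from h import *
go((.607,-.197,.37))"
```

```text
pos [0.2878 0.448  0.3542] sh [-2.3731 -0.3513 -0.0518] rot [-2.000e-04  2.000e-04  2.896e-01]
```

>>> carry_out([
  [-0.68,-0.1,-0.05,0,0,0.29,0],
  [-0.68,-0.1,-0.05,0,0,0.29,0],
  [-0.68,-0.1,-0.05,0,0,0.29,0],
  [-0.68,-0.1,-0.05,0,0,0.29,0],
  [-0.68,-0.1,-0.05,0,0,0.29,0],
])

```text
t: 0.98
ee_pos: [0.3806, 0.2634, 0.3685]
tcp_rot: [0.707, 0.707, 0.0, 0.0]
force: [1.9, 0.4, -0.2]
opening: 0.092
```

```bash
python3 -c "
from h import *
go((.607,-.197,.37))"
```

```text
pos [0.3806 0.2634 0.3685] sh [-1.5339  0.756  -0.0049] rot [ 0.0001 -0.     -0.0004]
```

>>> carry_out([
  [-0.62,0.31,0,0,0,0,0],
  [-0.62,0.31,0,0,0,0,0],
  [-0.62,0.31,0,0,0,0,0],
  [-0.62,0.31,0,0,0,0,0],
  [-0.62,0.31,0,0,0,0,0],
])

```text
t: 1.4
ee_pos: [0.4746, 0.0778, 0.3683]
tcp_rot: [0.705, 0.709, 0.0, 0.0]
force: [0.9, 0.8, -0.1]
opening: 0.0919
```

>>> carry_out([
  [-0.62,0.31,0,0,0,0,0],
  [-0.62,0.31,0,0,0,0,0],
  [-0.62,0.31,0,0,0,0,0],
  [-0.62,0.31,0,0,0,0,0],
  [-0.62,0.31,0,0,0,0,0],
])

```text
t: 1.82
ee_pos: [0.5687, -0.1078, 0.3681]
tcp_rot: [0.705, 0.709, -0.0, -0.0]
force: [-0.3, 0.7, 0.6]
opening: 0.0922
```

Run:
```python
from h import *
go((.607,-.197,.35))
s=snap('wrist');np.savez('w1.npz',**{k:np.array(v) for k,v in s.items()});cv2.imwrite('pics/w1.png',s['image'][:,:,::-1])
W=cloud(s);hsv=cv2.cvtColor(s['image'],cv2.COLOR_RGB2HSV)
k=(hsv[...,0]>105)&(hsv[...,1]>120)&(W[...,2]>.285)&(W[...,2]<.3)&(W[...,0]>.55)
q=W[k];print(len(q),q.mean(0),cv2.minAreaRect((q[:,:2]*1000).astype(np.float32)))
```

```text
pos [ 0.5687 -0.1078  0.3681] sh [-0.2979  0.1264  0.0602] rot [-0.0001 -0.      0.0023]
886 [ 0.60711023 -0.19182015  0.29235731] ((607.42529296875, -194.66787719726562), (36.017433166503906, 15.083606719970703), 88.40473175048828)
```

View pics/w1.png

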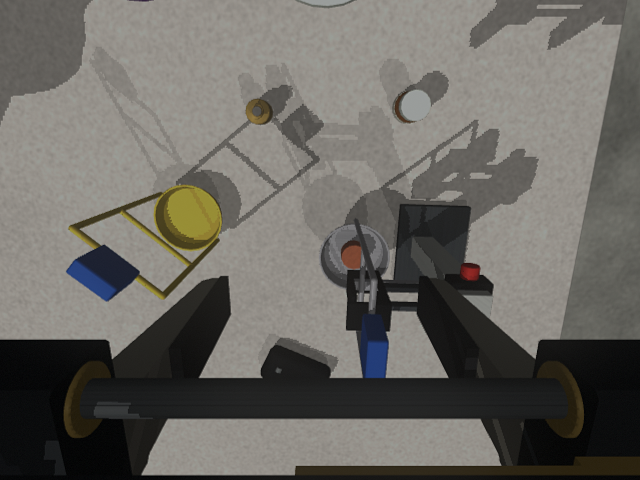

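The wrist view shows the blue handle at (372,345) in line with the jaws, and the yellow look-alike well to the left at (103,270). Moving over the handle and down.

>>> carry_out([
  [-0.298,0.126,0,0,0,0.002,0],
  [-0.298,0.126,0,0,0,0.002,0],
  [-0.298,0.126,0,0,0,0.002,0],
  [-0.298,0.126,0.1,0,0,0.002,0],
  [-0.298,0.126,0.1,0,0,0.002,0],
])

```text
t: 2.28
ee_pos: [0.6047, -0.195, 0.3332]
tcp_rot: [0.707, 0.707, -0.002, -0.003]
force: [-1.2, 0.6, -1.0]
opening: 0.0917
```

Run:
```python
from h import *
go((.607,-.197,.254))
s=snap('side');np.savez('s1.npz',**{k:np.array(v) for k,v in s.items()});cv2.imwrite('pics/s1.png',cv2.resize(s['image'][160:340,340:500],None,fx=3.3,fy=3.3,interpolation=2)[:,:,::-1])
s=snap('top');cv2.imwrite('pics/t1.png',s['image'][:,:,::-1])
```

```text
pos [ 0.6047 -0.195   0.3332] sh [-0.0073  0.0094  0.264 ] rot [-0.0032 -0.0011 -0.0003]
```

View pics/s1.png

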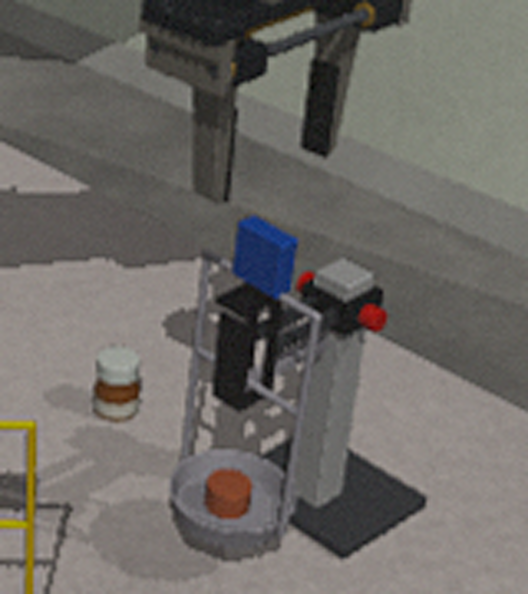

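The jaws sit above the handle and straddle it. Descending.

>>> carry_out([
  [0,0,0.08,0,0,0,0],
  [0,0,0.14,0,0,0,0],
  [0,0,0.2,0,0,0,0],
  [0,0,0.25,0,0,0,0],
  [0,0,0.25,0,0,0,0],
])

```text
t: 2.8
ee_pos: [0.6054, -0.1934, 0.2618]
tcp_rot: [0.706, 0.708, -0.001, -0.002]
force: [-0.1, 0.2, 0.2]
opening: 0.0921
```

Run:
```python
from h import *
s=snap('side');go((.607,-.197,.254));print(sensors.read_state()['force'])
```

```text
pos [ 0.6061 -0.1937  0.2634] sh [-0.011   0.003   0.0315] rot [-0.0006 -0.0003  0.001 ]
[0.85748114 0.79944202 0.47968374]
```

>>> carry_out([
  [-0.011,0.003,0.03,0,0,0,0],
  [-0.011,0.003,0.03,0,0,0,0],
  [-0.011,0.003,0.03,0,0,0,0.5],
  [-0.011,0.003,0.03,0,0,0,0.7],
  [-0.011,0.003,0.03,0,0,0,0.75],
], newtons=12)

```text
t: 3.27
ee_pos: [0.6078, -0.1982, 0.255]
tcp_rot: [0.707, 0.707, 0.0, 0.0]
force: [-0.0, 0.0, -0.1]
opening: 0.0738
```

>>> carry_out([
  [0,0,0,0,0,0,0.8],
  [0,0,0,0,0,0,0.85],
  [0,0,0,0,0,0,0.9],
  [0,0,0,0,0,0,0.95],
  [0,0,0,0,0,0,1],
], newtons=12)

```text
t: 3.68
ee_pos: [0.6074, -0.1981, 0.2543]
tcp_rot: [0.707, 0.707, -0.0, 0.0]
force: [1.0, -0.4, -0.1]
opening: 0.041
```

Run:
```python
from h import *
go((.607,-.197,.254));s=sensors.read_state();print(s['force'],s['opening'],s['torque'])
```

```text
pos [ 0.6074 -0.1981  0.2543] sh [ 0.0038 -0.0015  0.0009] rot [0.     0.     0.0005]
[ 0.96310088 -0.36111601 -0.08666312] 0.04097968505735995 [-0.06400739  0.05910404  0.01507178]
```

>>> carry_out([
  [0,0,0,0,0,0,1],
  [0,0,0,0,0,0,1],
  [0,0,0,0,0,0,1],
  [0,0,0,0,0,0,1],
  [0,0,0,0,0,0,1],
], newtons=12)

```text
t: 4.1
ee_pos: [0.6075, -0.1982, 0.2543]
tcp_rot: [0.707, 0.707, -0.0, 0.0]
force: [0.1, 0.3, 0.7]
opening: 0.0158
```

>>> carry_out([
  [0,0,0,0,0,0,1],
  [0,0,0,0,0,0,1],
  [0,0,-0.01,0,0,0,1],
  [0,0,-0.02,0,0,0,1],
  [0,0,-0.03,0,0,0,1],
])

```text
t: 4.52
ee_pos: [0.6071, -0.198, 0.2631]
tcp_rot: [0.707, 0.707, -0.0, -0.0]
force: [-0.9, 0.4, -3.3]
opening: 0.0158
```

Run:
```python
from h import *
go((.607,-.197,.254));s=sensors.read_state();print(s['force'],s['opening'],s['torque'])
s=snap('side');cv2.imwrite('pics/s2.png',cv2.resize(s['image'][160:340,340:500],None,fx=3.3,fy=3.3,interpolation=2)[:,:,::-1])
```

```text
pos [ 0.6071 -0.198   0.2631] sh [ 0.0033 -0.0003  0.0302] rot [-0.0005 -0.0002  0.0005]
[-0.89856739  0.37553069 -3.30896908] 0.01581319130667836 [-0.04399798  0.03651044  0.04126125]
```

>>> carry_out([
  [0,0,-0.02,0,0,0,1],
  [0,0,-0.045,0,0,0,1],
  [0,0,-0.07,0,0,0,1],
  [0,0,-0.095,0,0,0,1],
  [0,0,-0.12,0,0,0,1],
])

```text
t: 4.98
ee_pos: [0.6076, -0.1982, 0.3004]
tcp_rot: [0.707, 0.707, 0.0, 0.0]
force: [-0.1, -0.6, -3.8]
opening: 0.0162
```

>>> carry_out([
  [0,0,0,0,0,0,1],
  [0,0,-0.005,0,0,0,1],
  [0,0,-0.01,0,0,0,1],
  [0,0,-0.015,0,0,0,1],
  [0,0,-0.02,0,0,0,1],
])

```text
t: 5.4
ee_pos: [0.6073, -0.1981, 0.305]
tcp_rot: [0.707, 0.707, -0.0, -0.0]
force: [0.1, -0.7, -3.8]
opening: 0.0158
```

Run:
```python
from h import *
s=snap('side');np.savez('s3.npz',**{k:np.array(v) for k,v in s.items()});cv2.imwrite('pics/s3.png',cv2.resize(s['image'][170:330,380:460],None,fx=3.7,fy=3.7,interpolation=2)[:,:,::-1])
W=cloud(s);I=s['image'];hsv=cv2.cvtColor(I,cv2.COLOR_RGB2HSV)
st=sensors.read_state();print(st['ee_pos'],st['force'])
k=(hsv[...,0]>105)&(hsv[...,0]<130)&(hsv[...,1]>120)&(W[...,2]>.24)&(W[...,0]>.55);q=W[k];print('handle',q.min(0),q.max(0))
```

```text
[ 0.60744572 -0.19812374  0.30539303] [-0.57534666  0.76523977 -3.04431853]
handle [ 0.57039639 -0.21689465  0.30149663] [ 0.62786964 -0.19831357  0.41691659]
```

View pics/s3.png

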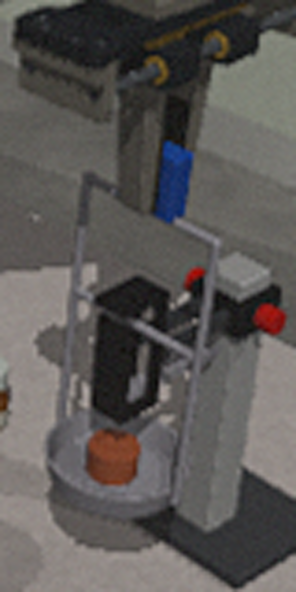

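The pan hangs upright in the grip with its sample. The crossbar runs through the keeper window at about (140,325) in the crop, below the cap. Now feeling upward.

>>> carry_out([
  [0,0,-0.002,0,0,0,1],
  [0,0,-0.004,0,0,0,1],
  [0,0,-0.006,0,0,0,1],
  [0,0,-0.008,0,0,0,1],
  [0,0,-0.01,0,0,0,1],
])

```text
t: 5.87
ee_pos: [0.6074, -0.1981, 0.3082]
tcp_rot: [0.707, 0.707, -0.0, -0.0]
force: [0.1, -0.7, -3.7]
opening: 0.0164
```

>>> carry_out([
  [0,0,-0.001,0,0,0,1],
  [0,0,-0.002,0,0,0,1],
  [0,0,-0.003,0,0,0,1],
  [0,0,-0.004,0,0,0,1],
  [0,0,-0.005,0,0,0,1],
])

```text
t: 6.28
ee_pos: [0.6074, -0.1981, 0.3098]
tcp_rot: [0.707, 0.707, -0.0, 0.0]
force: [0.2, -1.2, -3.9]
opening: 0.0161
```

>>> carry_out([
  [0,0,-0.001,0,0,0,1],
  [0,0,-0.002,0,0,0,1],
  [0,0,-0.003,0,0,0,1],
  [0,0,-0.003,0,0,0,1],
  [0,0,-0.003,0,0,0,1],
])

```text
t: 6.7
ee_pos: [0.6075, -0.1981, 0.3107]
tcp_rot: [0.707, 0.707, 0.0, 0.0]
force: [0.7, 0.7, -4.5]
opening: 0.0158
```

>>> carry_out([
  [0,0,-0.001,0,0,0,1],
  [0,0,-0.002,0,0,0,1],
  [0,0,-0.003,0,0,0,1],
  [0,0,-0.003,0,0,0,1],
  [0,0,-0.003,0,0,0,1],
])

```text
t: 7.12
ee_pos: [0.6075, -0.1981, 0.3116]
tcp_rot: [0.707, 0.707, 0.0, 0.0]
force: [0.1, 0.1, -5.3]
opening: 0.0159
```

>>> carry_out([
  [0,0,-0.001,0,0,0,1],
  [0,0,-0.002,0,0,0,1],
  [0,0,-0.003,0,0,0,1],
  [0,0,-0.003,0,0,0,1],
  [0,0,-0.003,0,0,0,1],
])

```text
t: 7.53
ee_pos: [0.6075, -0.1981, 0.3125]
tcp_rot: [0.707, 0.707, 0.0, 0.0]
force: [-0.3, -0.6, -4.3]
opening: 0.0159
```

>>> carry_out([
  [0,0,-0.001,0,0,0,1],
  [0,0,-0.002,0,0,0,1],
  [0,0,-0.002,0,0,0,1],
  [0,0,-0.002,0,0,0,1],
  [0,0,-0.002,0,0,0,1],
])

```text
t: 7.95
ee_pos: [0.6074, -0.1981, 0.3131]
tcp_rot: [0.707, 0.707, 0.0, 0.0]
force: [-0.0, -0.5, -4.8]
opening: 0.0158
```

>>> carry_out([
  [0,0,-0.001,0,0,0,1],
  [0,0,-0.002,0,0,0,1],
  [0,0,-0.002,0,0,0,1],
  [0,0,-0.002,0,0,0,1],
])

```text
t: 8.28
ee_pos: [0.6075, -0.1981, 0.3137]
tcp_rot: [0.707, 0.707, 0.0, 0.0]
force: [0.4, 0.5, -3.6]
opening: 0.016
```

>>> carry_out([
  [0,0,-0.001,0,0,0,1],
  [0,0,-0.002,0,0,0,1],
  [0,0,-0.002,0,0,0,1],
  [0,0,-0.002,0,0,0,1],
])

```text
t: 8.62
ee_pos: [0.6075, -0.1981, 0.3143]
tcp_rot: [0.707, 0.707, 0.0, 0.0]
force: [0.2, 0.6, -4.0]
opening: 0.0159
```

>>> carry_out([
  [0,0,-0.001,0,0,0,1],
  [0,0,-0.002,0,0,0,1],
  [0,0,-0.002,0,0,0,1],
  [0,0,-0.002,0,0,0,1],
])

```text
t: 8.95
ee_pos: [0.6074, -0.1981, 0.3148]
tcp_rot: [0.707, 0.707, -0.0, -0.0]
force: [1.5, 0.3, -3.7]
opening: 0.0159
```

>>> carry_out([
  [0,0,-0.001,0,0,0,1],
  [0,0,-0.002,0,0,0,1],
  [0,0,-0.002,0,0,0,1],
])

```text
t: 9.2
ee_pos: [0.6073, -0.198, 0.315]
tcp_rot: [0.707, 0.707, -0.0, -0.0]
force: [1.1, -0.4, -8.2]
opening: 0.0158
```

>>> carry_out([
  [0,0,-0.001,0,0,0,1],
  [0,0,-0.002,0,0,0,1],
  [0,0,-0.002,0,0,0,1],
])

```text
t: 9.45
ee_pos: [0.6073, -0.1978, 0.3152]
tcp_rot: [0.707, 0.708, -0.0, -0.001]
force: [2.1, 0.8, -13.0]
opening: 0.016
```

Run:
```python
from h import *
st=sensors.read_state();print(st['ee_pos'],st['force'],st['torque'])
F=[]
for i in range(4):
    s=snap('side');F.append(sensors.read_state()['force'])
print(np.mean(F,0))
W=cloud(s);I=s['image']
k=(W[...,0]>.575)&(W[...,0]<.632)&(W[...,1]>-.21)&(W[...,1]<-.165)&(W[...,2]>.15)&(W[...,2]<.26)&(I.max(-1)<60)
q=W[k];print('keeper',q.min(0),q.max(0),np.percentile(q[:,2],[80,90,95,98]))
cv2.imwrite('pics/s4.png',cv2.resize(s['image'][200:310,390:460],None,fx=5,fy=5,interpolation=2)[:,:,::-1])
```

```text
[ 0.60727467 -0.19780333  0.31521089] [  2.10466025   0.79345542 -13.00310104] [-0.02509334 -0.55031014 -0.01466479]
[  2.28924319   1.4119499  -15.06265082]
keeper [ 0.58707804 -0.20110862  0.15227775] [ 0.63197668 -0.17285317  0.24123352] [0.23651453 0.23835823 0.23899885 0.23965993]
```

The bar touches the cap at TCP z ≈ 0.3149: wrist load rose from about 4 to 13–15 N, so roughly 10 N on the cap. Lowering at once.

>>> carry_out([
  [0,0,0.006,0,0,0,1],
  [0,0,0.011,0,0,0,1],
  [0,0,0.011,0,0,0,1],
  [0,0,0.011,0,0,0,1],
])

```text
t: 9.98
ee_pos: [0.6077, -0.1984, 0.3138]
tcp_rot: [0.707, 0.707, 0.0, 0.001]
force: [0.4, -0.5, -2.5]
opening: 0.0161
```

Run:
```python
from h import *
st=sensors.read_state();print(st['ee_pos'],st['force'],st['torque'],R.from_quat(st['tcp_rot']).as_matrix().round(4).tolist())
```

```text
[ 0.60770772 -0.19844961  0.31379855] [ 0.40034459 -0.46154745 -2.47115258] [-0.05850247  0.02868031  0.01825786] [[-0.001, 1.0, 0.0013], [1.0, 0.001, -0.0008], [-0.0008, 0.0013, -1.0]]
```

View pics/s4.png

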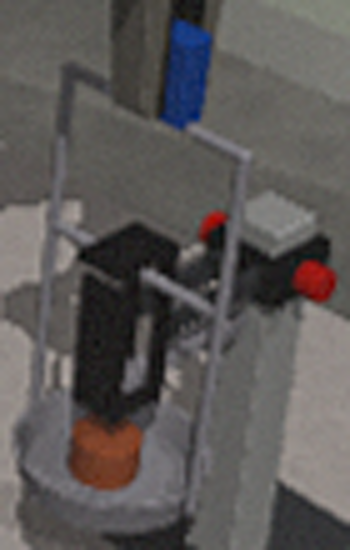

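>>> carry_out([
  [0,0,0.003,0,0,0,1],
  [0,0,0.003,0,0,0,1],
  [0,0,0.003,0,0,0,1],
], newtons=18)

```text
t: 10.23
ee_pos: [0.6075, -0.1982, 0.3121]
tcp_rot: [0.707, 0.707, 0.0, 0.0]
force: [0.7, 0.4, -3.8]
opening: 0.0159
```

Run:
```python
from h import *
F=[]
for i in range(3):
    s=snap('side');st=sensors.read_state();F.append(st['force']);print(st['ee_pos'])
print(np.mean(F,0),st['torque'])
```

```text
[ 0.60745919 -0.19818837  0.31204119]
[ 0.6074629  -0.1981554   0.31197993]
[ 0.60747142 -0.19813979  0.31196759]
[ 4.39181315e-04  6.48699553e-02 -3.84991536e+00] [-0.04838069 -0.01582287 -0.02908592]
```

>>> carry_out([
  [0,-0.004,0,0,0,0,1],
  [0,-0.01,0,0,0,0,1],
  [0,-0.016,0,0,0,0,1],
  [0,-0.022,0,0,0,0,1],
  [0,-0.026,0,0,0,0,1],
])

```text
t: 10.8
ee_pos: [0.5993, -0.1981, 0.3119]
tcp_rot: [0.707, 0.707, -0.0, -0.0]
force: [-0.7, 0.5, -4.7]
opening: 0.0158
```

>>> carry_out([
  [0,-0.004,0,0,0,0,1],
  [0,-0.01,0,0,0,0,1],
  [0,-0.016,0,0,0,0,1],
  [0,-0.022,0,0,0,0,1],
  [0,-0.026,0,0,0,0,1],
])

```text
t: 11.22
ee_pos: [0.5916, -0.1981, 0.3119]
tcp_rot: [0.707, 0.707, -0.0, -0.0]
force: [-0.7, -0.2, -2.8]
opening: 0.0158
```

>>> carry_out([
  [0,-0.004,0,0,0,0,1],
  [0,-0.01,0,0,0,0,1],
  [0,-0.016,0,0,0,0,1],
  [0,-0.022,0,0,0,0,1],
  [0,-0.026,0,0,0,0,1],
])

```text
t: 11.63
ee_pos: [0.5838, -0.1981, 0.3119]
tcp_rot: [0.707, 0.707, -0.0, -0.0]
force: [-0.1, -0.6, -4.1]
opening: 0.0159
```

>>> carry_out([
  [0,-0.01,0,0,0,0,1],
  [0,-0.025,0,0,0,0,1],
  [0,-0.045,0,0,0,0,1],
  [0,-0.065,0,0,0,0,1],
  [0,-0.085,0,0,0,0,1],
])

```text
t: 12.05
ee_pos: [0.5578, -0.1981, 0.3119]
tcp_rot: [0.707, 0.707, -0.0, -0.0]
force: [0.1, 0.1, -3.5]
opening: 0.0158
```

>>> carry_out([
  [0,-0.02,0,0,0,0,1],
  [0,-0.045,0,0,0,0,1],
  [0,-0.07,0,0,0,0,1],
  [0,-0.085,0,0,0,0,1],
  [0,-0.09,0,0,0,0,1],
])

```text
t: 12.47
ee_pos: [0.5306, -0.1982, 0.312]
tcp_rot: [0.707, 0.707, -0.0, -0.0]
force: [-0.7, -0.8, -3.4]
opening: 0.0156
```

Run:
```python
from h import *
for n in('side','wrist'):
    s=snap(n);np.savez(f'{n}5.npz',**{k:np.array(v) for k,v in s.items()})
    if n=='side':cv2.imwrite('pics/s5.png',s['image'][140:380,300:560][:,:,::-1])
    I=s['image'];W=cloud(s);hsv=cv2.cvtColor(I,cv2.COLOR_RGB2HSV)
    k=(W[...,0]>.45)&(W[...,0]<.63)&(W[...,1]>-.27)&(W[...,1]<-.12)&(W[...,2]>.07)&(W[...,2]<.15)&(hsv[...,1]<60)
    q=W[k];print(n,len(q),q.min(0),q.max(0),cv2.minEnclosingCircle((q[:,:2]*1000).astype(np.float32)))
    for z in (.095,.105,.115,.125):
        p=q[abs(q[:,2]-z)<.005]
        if len(p)>10:print(z,len(p),cv2.minEnclosingCircle((p[:,:2]*1000).astype(np.float32)))
st=sensors.read_state();print(st['ee_pos'],st['force'])
```

```text
side 813 [ 0.48368866 -0.24363647  0.10632554] [ 0.57631112 -0.13877211  0.14966921] ((528.9114990234375, -191.20428466796875), 52.440895080566406)
0.105 132 ((530.5100708007812, -191.31907653808594), 41.73080825805664)
0.115 362 ((532.092529296875, -194.08297729492188), 47.38829040527344)
0.125 274 ((528.292236328125, -191.2015380859375), 52.135337829589844)
wrist 5556 [ 0.48358766 -0.23707641  0.10646784] [ 0.57671331 -0.14019545  0.14895592] ((530.7376098632812, -189.38839721679688), 49.19350051879883)
0.105 2013 ((530.4202270507812, -192.42288208007812), 40.12026596069336)
0.115 2173 ((530.177734375, -192.40777587890625), 42.6137580871582)
0.125 1352 ((530.7376098632812, -189.38839721679688), 49.19350051879883)
[ 0.5313416  -0.19826657  0.31206834] [ 0.35790102  0.3541363  -3.83544242]
```

View pics/s5.png

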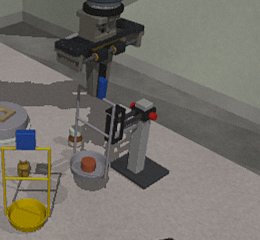

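The pan is off the hook and out in front, with the sample still in it; in the crop the dish is at (89,168) and the stand at (138,140). Carrying it toward the seat, slightly raised.

>>> carry_out([
  [0.015,0,-0.02,0,0,0,1],
  [0.05,0.005,-0.045,0,0,0,1],
  [0.105,0.015,-0.07,0,0,0,1],
  [0.175,0.03,-0.08,0,0,0,1],
  [0.255,0.045,-0.08,0,0,0,1],
])

```text
t: 12.98
ee_pos: [0.546, -0.1207, 0.3377]
tcp_rot: [0.707, 0.707, 0.001, 0.001]
force: [-0.2, 0.7, -4.1]
opening: 0.0161
```

>>> carry_out([
  [0.083,0.012,0,0,0,0,1],
  [0.166,0.025,0,0,0,0,1],
  [0.249,0.037,0,0,0,0,1],
  [0.332,0.05,0,0,0,0,1],
  [0.415,0.06,0,0,0,0,1],
])

```text
t: 13.4
ee_pos: [0.5633, 0.0052, 0.3368]
tcp_rot: [0.707, 0.708, 0.001, 0.0]
force: [0.0, -0.3, -2.6]
opening: 0.0156
```

>>> carry_out([
  [0.075,0.01,0,0,0,0,1],
  [0.135,0.017,0,0,0,0,1],
  [0.18,0.02,0,0,0,0,1],
  [0.205,0.02,0,0,0,0,1],
  [0.215,0.02,0,0,0,0,1],
])

```text
t: 13.82
ee_pos: [0.5688, 0.0687, 0.3362]
tcp_rot: [0.706, 0.708, 0.0, 0.0]
force: [-0.9, 0.2, -3.9]
opening: 0.0158
```

```bash
cat > m.py <<'E'
from h import *
import sys
def meas(n,save=None):
    s=snap(n);st=sensors.read_state();p=st['ee_pos']
    I=s['image'];W=cloud(s);hsv=cv2.cvtColor(I,cv2.COLOR_RGB2HSV)
    if save:cv2.imwrite(save,I[:,:,::-1])
    dz=p[2]-.2183
    near=(abs(W[...,0]-p[0])<.07)&(abs(W[...,1]-p[1])<.07)
    q=W[near&(hsv[...,1]<70)&(abs(W[...,2]-dz-.030)<.0035)]
    f=lambda c:np.hypot(*(q[:,:2]-c[:2]).T)-.0465
    from scipy.optimize import least_squares
    if len(q)>20:
        r=least_squares(f,p[:2],loss='soft_l1',f_scale=.001);print(n,'rim',len(q),r.x.round(4),'minus tcp',(r.x-p[:2]).round(4),'rms',np.sqrt(np.mean(r.fun**2)).round(4))
    k=(abs(W[...,0]-.569)<.055)&(abs(W[...,1]-.205)<.055)&(W[...,2]>.050)&(W[...,2]<.061)&(hsv[...,1]>75)
    q=W[k]
    if len(q)>20:print(n,'plate',len(q),cv2.minAreaRect((q[:,:2]*1000).astype(np.float32)),q.mean(0).round(4))
    k=(hsv[...,0]<14)&(hsv[...,1]>110)&near&(abs(W[...,2]-dz-.037)<.006);q=W[k]
    if len(q)>5:print(n,'sample',len(q),q.mean(0).round(4))
    print(p.round(4),st['force'].round(1))
E
python3 - <<'E'
from m import *
for n in('wrist','top','side'):meas(n,f'pics/m1{n}.png')
E
```

```text
wrist rim 1094 [0.568  0.0759] minus tcp [-0.0007  0.0076] rms 0.0032
wrist sample 514 [0.5671 0.078  0.1557]
[0.5687 0.0683 0.3361] [ 0.5 -0.5 -4.2]
top rim 30 [0.5697 0.0746] minus tcp [0.001  0.0071] rms 0.0011
top sample 55 [0.5611 0.0781 0.1556]
[0.5687 0.0675 0.336 ] [-0.3  0.5 -4.6]
side rim 155 [0.5695 0.0736] minus tcp [0.0008 0.0067] rms 0.0029
side plate 209 ((567.03466796875, 206.2497100830078), (60.23511505126953, 62.72215270996094), 13.99659252166748) [0.5654 0.204  0.0562]
side sample 82 [0.565  0.0728 0.1555]
[0.5687 0.0669 0.336 ] [ 1.2  1.  -2.4]
```

View pics/m1wrist.png

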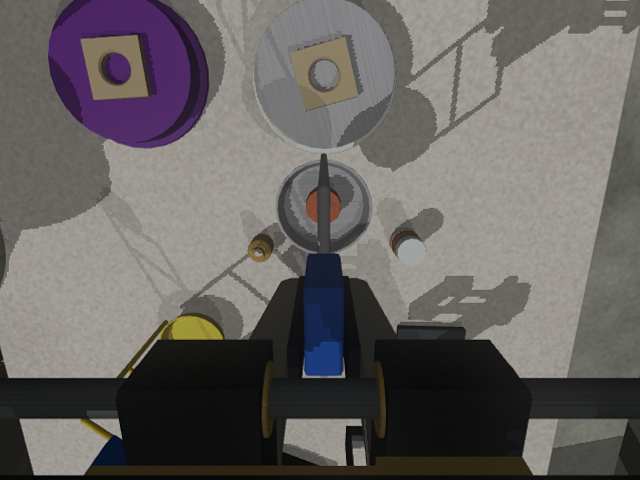

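The wrist view shows the pan upright with its sample at (323,206) and the grey turntable's seat hole at (324,74); the purple one is at (117,67). I'll check pan tilt and hole position with the same camera.

Run:
```python
from m import *
s=snap('wrist');W=cloud(s);I=s['image'];hsv=cv2.cvtColor(I,cv2.COLOR_RGB2HSV)
g=W[30:120,280:370];print('plate px',W[50,310],hsv[50,310],W[74,324])
m=np.zeros((480,640),np.uint8);m[30:115,285:362]=((abs(hsv[...,0].astype(int)-hsv[50,310,0])<8)&(hsv[...,1]>60))[30:115,285:362]*255
k=m>0;q=W[k];q=q[np.isfinite(q[:,0])];q=q[abs(q[:,2]-np.median(q[:,2]))<.004];print('plate',len(q),cv2.minAreaRect((q[:,:2]*1000).astype(np.float32)),q.mean(0))
cs,h=cv2.findContours(m,cv2.RETR_CCOMP,cv2.CHAIN_APPROX_NONE)
K=s['camera_matrix'];Rc=R.from_quat(s['attitude']).as_matrix();o=np.array(s['xyz'])
def ray(u,v,z):
    d=Rc@np.array([(u-K[0,2])/K[0,0],-(v-K[1,2])/K[1,1],-1]);return o+d*(z-o[2])/d[2]
for c,hh in zip(cs,h[0]):
    if hh[3]>=0 and len(c)>30:
        e=cv2.fitEllipse(c);print('hole',e,ray(*e[0],.054))
s=snap('side');W=cloud(s);I=s['image'];hsv=cv2.cvtColor(I,cv2.COLOR_RGB2HSV);p=sensors.read_state()['ee_pos'];print(p)
for sg in(-1,1):
    k=(abs(W[...,0]-p[0])<.012)&(abs(W[...,1]-p[1]-.007-sg*.049)<.014)&(W[...,2]>.17)&(W[...,2]<.325)&(hsv[...,1]<90)
    q=W[k]
    if len(q)>20:print('leg',sg,len(q),np.polyfit(q[:,2]-.24,q[:,1],1),np.polyfit(q[:,2]-.24,q[:,0],1))
```

```text
plate px [0.55302308 0.22875779 0.05493666] [ 21  68 138] [0.56832801 0.20578492 0.04610731]
plate 2598 ((568.5643310546875, 206.13636779785156), (61.31446838378906, 61.744537353515625), 14.907588958740234) [0.56860451 0.20699468 0.05610282]
hole ((323.94049072265625, 72.94635009765625), (30.948240280151367, 32.826717376708984), 179.24205017089844) [0.568247   0.20582928 0.054     ]
[0.56874058 0.06649665 0.33592086]
leg -1 138 [-0.02008135  0.02235216] [0.00106026 0.56763125]
leg 1 122 [-0.01856151  0.11906125] [0.00783977 0.56737592]
```

Hole at (0.5683, 0.2058). The pan leans about 0.019 rad (top toward −y), so I'll take that out while moving over the seat.

>>> carry_out([
  [0.015,0,0,0,-0.001,0,1],
  [0.05,0,0,0,-0.003,0,1],
  [0.1,0,0,0,-0.005,0,1],
  [0.155,0,0,0,-0.007,0,1],
  [0.21,0,0,0,-0.009,0,1],
])

```text
t: 14.48
ee_pos: [0.5687, 0.1314, 0.3359]
tcp_rot: [0.707, 0.707, -0.007, 0.007]
force: [0.2, 0.8, -3.4]
opening: 0.0159
```

>>> carry_out([
  [0.055,0,0,0,0,0,1],
  [0.11,0,0,0,0,0,1],
  [0.165,0,0,0,0,0,1],
  [0.205,0,0,0,0,0,1],
  [0.23,0,0,0,0,0,1],
])

```text
t: 14.9
ee_pos: [0.5685, 0.201, 0.3344]
tcp_rot: [0.706, 0.708, -0.007, 0.007]
force: [0.5, -0.0, -4.6]
opening: 0.0159
```

>>> carry_out([
  [0.01,0,0,0,0,0,1],
  [0.014,0,0,0,0,0,1],
  [0.014,0,0,0,0,0,1],
  [0.014,0,0,0,0,0,1],
  [0.014,0,0,0,0,0,1],
])

```text
t: 15.32
ee_pos: [0.5687, 0.2028, 0.3345]
tcp_rot: [0.707, 0.707, -0.007, 0.007]
force: [-0.1, 0.4, -4.0]
opening: 0.0164
```

```bash
cat > leg.py <<'E'
from m import *
def legs():
    s=snap('side');W=cloud(s);I=s['image'];hsv=cv2.cvtColor(I,cv2.COLOR_RGB2HSV);st=sensors.read_state();p=st['ee_pos'];zc=p[2]-.2183+.12
    print(p.round(4),R.from_quat(st['tcp_rot']).as_matrix()[:,2].round(4))
    for sg in(-1,1):
        k=(abs(W[...,0]-p[0])<.012)&(abs(W[...,1]-p[1]-.003-sg*.049)<.014)&(W[...,2]>zc-.07)&(W[...,2]<zc+.085)&(hsv[...,1]<90)
        q=W[k]
        if len(q)>20:print('leg',sg,len(q),np.polyfit(q[:,2]-zc,q[:,1],1).round(4),np.polyfit(q[:,2]-zc,q[:,0],1).round(4))
E
python3 - <<'E'
from leg import *
legs()
for n in('wrist','top','side'):meas(n)
E
```

```text
[0.5687 0.2029 0.3346] [ 2.000e-04 -1.900e-02 -9.998e-01]
leg -1 118 [-0.0056  0.1566] [0.0034 0.5677]
leg 1 109 [-0.0054  0.2534] [-0.0018  0.5675]
wrist rim 1228 [0.5681 0.2056] minus tcp [-0.0006  0.0027] rms 0.0031
wrist sample 520 [0.5671 0.2085 0.154 ]
[0.5687 0.203  0.3345] [-0.1  0.4 -3.5]
top rim 34 [0.5676 0.2051] minus tcp [-0.0011  0.002 ] rms 0.0018
[0.5687 0.2031 0.3346] [-0.8  0.2 -3.4]
side rim 137 [0.5685 0.2056] minus tcp [-0.0002  0.0024] rms 0.0033
side plate 205 ((567.743896484375, 204.52212524414062), (62.8945198059082, 59.80229568481445), 16.731159210205078) [0.5653 0.2023 0.0563]
side sample 62 [0.565  0.2041 0.1541]
[0.5687 0.2031 0.3345] [-0.3 -0.2 -3.8]
```

>>> carry_out([
  [0.0005,0,0.02,0,0,0,1],
  [0.001,0,0.06,0,0,0,1],
  [0.002,0,0.11,0,0,0,1],
  [0.003,0,0.15,0,0,0,1],
  [0.0035,0,0.18,0,0,0,1],
])

```text
t: 15.93
ee_pos: [0.5678, 0.2033, 0.2781]
tcp_rot: [0.707, 0.707, -0.008, 0.006]
force: [-1.0, 0.0, -4.2]
opening: 0.0156
```

Run:
```python
from leg import *
legs()
for n in('wrist','top'):meas(n)
s=snap('side');cv2.imwrite('pics/m3.png',cv2.resize(s['image'][170:310,240:370],None,fx=4,fy=4,interpolation=2)[:,:,::-1])
```

```text
[0.5672 0.203  0.2767] [-0.0041 -0.0204 -0.9998]
leg -1 112 [-0.0098  0.157 ] [-0.0069  0.5666]
leg 1 104 [-0.0008  0.2544] [0.0016 0.5666]
wrist rim 1211 [0.5656 0.2049] minus tcp [-0.0018  0.0018] rms 0.0027
wrist sample 498 [0.5648 0.2084 0.0961]
[0.5675 0.2031 0.278 ] [-0.4 -1.5 -3.8]
top rim 38 [0.5657 0.2042] minus tcp [-0.0024  0.0008] rms 0.0022
[0.5681 0.2034 0.2794] [ 0.5  0.3 -3.1]
```

View pics/m3.png

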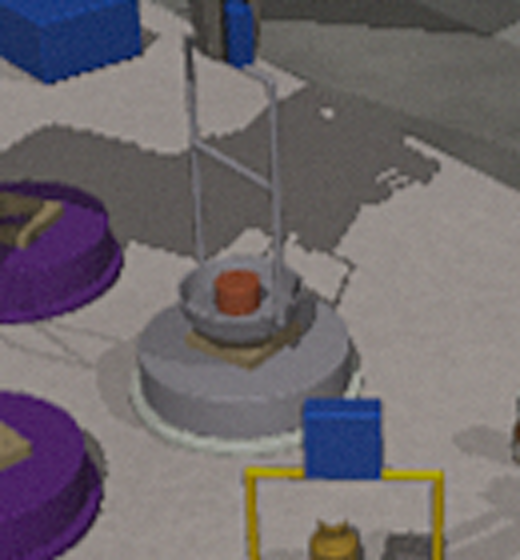

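The pan is poised over the tan plate of the grey turntable with the sample standing in the dish (238,290). I'll let the arm settle, then re-measure.

>>> carry_out([
  [0,0,0,0,0,0,1],
  [0,0,0,0,0,0,1],
  [0,0,0,0,0,0,1],
  [0,0,0,0,0,0,1],
])

```text
t: 16.47
ee_pos: [0.5688, 0.2037, 0.281]
tcp_rot: [0.707, 0.707, -0.006, 0.007]
force: [-0.8, -0.4, -4.2]
opening: 0.016
```

Run:
```python
from leg import *
legs()
for n in('wrist','top'):meas(n)
```

```text
[0.5688 0.2036 0.2809] [ 6.000e-04 -1.870e-02 -9.998e-01]
leg -1 114 [-0.0041  0.1572] [-0.0052  0.568 ]
leg 1 101 [0.0009 0.2546] [0.0014 0.5677]
wrist rim 1197 [0.5681 0.2064] minus tcp [-0.0006  0.0028] rms 0.0031
wrist sample 517 [0.5673 0.2094 0.1002]
[0.5687 0.2036 0.2808] [ 0.5  0.4 -4.5]
top rim 35 [0.5675 0.2057] minus tcp [-0.0012  0.0021] rms 0.0017
[0.5687 0.2036 0.2807] [ 0.3  0.6 -3.9]
```

>>> carry_out([
  [-0.001,0.001,0.004,0,0,0,1],
  [-0.001,0.001,0.01,0,0,0,1],
  [-0.001,0.001,0.016,0,0,0,1],
  [-0.001,0.001,0.02,0,0,0,1],
  [-0.001,0.001,0.022,0,0,0,1],
])

```text
t: 17.03
ee_pos: [0.5688, 0.2031, 0.2735]
tcp_rot: [0.707, 0.707, -0.007, 0.007]
force: [0.1, 0.9, -3.5]
opening: 0.0161
```

>>> carry_out([
  [0,0,0.003,0,0,0,1],
  [0,0,0.006,0,0,0,1],
  [0,0,0.009,0,0,0,1],
  [0,0,0.012,0,0,0,1],
  [0,0,0.013,0,0,0,1],
])

```text
t: 17.45
ee_pos: [0.5689, 0.203, 0.2698]
tcp_rot: [0.707, 0.707, -0.007, 0.007]
force: [-0.5, -0.4, -4.0]
opening: 0.0158
```

>>> carry_out([
  [0,0,0.003,0,0,0,1],
  [0,0,0.006,0,0,0,1],
  [0,0,0.009,0,0,0,1],
  [0,0,0.01,0,0,0,1],
  [0,0,0.01,0,0,0,1],
])

```text
t: 17.87
ee_pos: [0.5689, 0.203, 0.2669]
tcp_rot: [0.707, 0.707, -0.007, 0.007]
force: [0.3, 0.2, -4.7]
opening: 0.016
```

>>> carry_out([
  [0,0,0.002,0,0,0,1],
  [0,0,0.004,0,0,0,1],
  [0,0,0.006,0,0,0,1],
  [0,0,0.006,0,0,0,1],
])

```text
t: 18.2
ee_pos: [0.5688, 0.203, 0.265]
tcp_rot: [0.707, 0.707, -0.007, 0.007]
force: [0.1, 0.8, -4.3]
opening: 0.0159
```

>>> carry_out([
  [0,0,0.001,0,0,0,1],
  [0,0,0.002,0,0,0,1],
  [0,0,0.003,0,0,0,1],
  [0,0,0.003,0,0,0,1],
])

```text
t: 18.53
ee_pos: [0.5688, 0.2029, 0.2642]
tcp_rot: [0.707, 0.707, -0.007, 0.007]
force: [-0.1, -0.5, -3.6]
opening: 0.0158
```

>>> carry_out([
  [0,0,0.001,0,0,0,1],
  [0,0,0.002,0,0,0,1],
  [0,0,0.002,0,0,0,1],
])

```text
t: 18.78
ee_pos: [0.569, 0.203, 0.2638]
tcp_rot: [0.707, 0.707, -0.007, 0.007]
force: [0.4, -0.1, -3.2]
opening: 0.0161
```

>>> carry_out([
  [0,0,0.001,0,0,0,1],
  [0,0,0.002,0,0,0,1],
  [0,0,0.002,0,0,0,1],
  [0,0,0.002,0,0,0,1],
])

```text
t: 19.12
ee_pos: [0.5691, 0.203, 0.2638]
tcp_rot: [0.707, 0.707, -0.006, 0.007]
force: [-1.5, 0.3, 4.4]
opening: 0.0162
```

>>> carry_out([
  [0,0,0.001,0,0,0,1],
  [0,0,0.002,0,0,0,1],
  [0,0,0.002,0,0,0,1],
  [0,0,0.002,0,0,0,1],
])

```text
t: 19.45
ee_pos: [0.5693, 0.2031, 0.2638]
tcp_rot: [0.707, 0.707, -0.006, 0.007]
force: [-1.2, -0.5, 8.1]
opening: 0.0162
```

>>> carry_out([
  [0,0,0.001,0,0,0,1],
  [0,0,0.002,0,0,0,1],
  [0,0,0.002,0,0,0,1],
  [0,0,0.002,0,0,0,1],
])

```text
t: 19.78
ee_pos: [0.5696, 0.2033, 0.2637]
tcp_rot: [0.707, 0.707, -0.006, 0.007]
force: [-2.0, -0.1, 11.7]
opening: 0.0157
```

Touchdown at TCP z = 0.2638, so the pan origin is about 0.0455: home. Relaxing the push, then checking before release.

>>> carry_out([
  [0,0,-0.003,0,0,0,1],
  [0,0,-0.005,0,0,0,1],
  [0,0,-0.005,0,0,0,1],
  [0,0,-0.005,0,0,0,1],
])

```text
t: 20.12
ee_pos: [0.5692, 0.203, 0.2637]
tcp_rot: [0.707, 0.707, -0.006, 0.007]
force: [-1.6, 0.2, 5.7]
opening: 0.0158
```

Run:
```python
from leg import *
legs()
for n in('wrist','top'):meas(n)
```

```text
[0.5692 0.2031 0.2638] [ 7.000e-04 -1.850e-02 -9.998e-01]
leg -1 105 [-0.0113  0.1567] [0.0025 0.5679]
leg 1 99 [-0.0061  0.2537] [0.0011 0.5678]
wrist rim 1218 [0.5682 0.2055] minus tcp [-0.001   0.0025] rms 0.0028
wrist sample 507 [0.5673 0.2088 0.0832]
[0.5692 0.2031 0.2638] [-1.2  0.9  6. ]
top rim 34 [0.5682 0.2051] minus tcp [-0.001  0.002] rms 0.0019
[0.5691 0.2031 0.2637] [-1.5 -0.1  5.3]
```

>>> carry_out([
  [0,0,-0.003,0,0,0,1],
  [0,0,-0.003,0,0,0,0.82],
  [0,0,-0.003,0,0,0,0.8],
  [0,0,-0.003,0,0,0,0.75],
  [0,0,-0.003,0,0,0,0.7],
])

```text
t: 20.68
ee_pos: [0.5689, 0.2029, 0.2641]
tcp_rot: [0.707, 0.707, -0.007, 0.007]
force: [-0.3, 0.4, 0.1]
opening: 0.0266
```

>>> carry_out([
  [0,0,0,0,0,0,0.6],
  [0,0,0,0,0,0,0.5],
  [0,0,0,0,0,0,0.5],
  [0,0,0,0,0,0,0.5],
  [0,0,0,0,0,0,0.5],
])

```text
t: 21.1
ee_pos: [0.5689, 0.203, 0.2643]
tcp_rot: [0.707, 0.707, -0.007, 0.007]
force: [0.8, -0.2, -0.5]
opening: 0.046
```

Run:
```python
from leg import *
legs()
for n in('wrist','top'):meas(n)
print(sensors.read_state()['opening'])
```

```text
[0.5689 0.203  0.2643] [ 1.000e-04 -1.880e-02 -9.998e-01]
leg -1 112 [-0.0032  0.157 ] [0.0016 0.5678]
leg 1 94 [-0.0029  0.254 ] [0.008  0.5674]
wrist rim 1260 [0.5679 0.2051] minus tcp [-0.001   0.0022] rms 0.0028
wrist sample 507 [0.5669 0.2087 0.0831]
[0.5689 0.2029 0.2643] [-0.4  0.6 -0.4]
top rim 31 [0.5672 0.205 ] minus tcp [-0.0017  0.0021] rms 0.0014
[0.5689 0.203  0.2643] [ 0.1 -0.  -0.2]
0.04602403143980989
```

Released and standing upright. Retreating upward.

>>> carry_out([
  [0,0,-0.03,0,0,0,0.5],
  [0,0,-0.08,0,0,0,0.5],
  [0,0,-0.15,0,0,0,0.5],
  [0,0,-0.22,0,0,0,0.5],
  [0,0,-0.28,0,0,0,0.5],
])

```text
t: 21.67
ee_pos: [0.5691, 0.2047, 0.3504]
tcp_rot: [0.707, 0.707, -0.006, 0.007]
force: [-0.3, 0.7, -0.4]
opening: 0.0459
```

>>> carry_out([
  [0,0,-0.04,0,0,0,0.5],
  [0,0,-0.06,0,0,0,0.5],
  [0,0,-0.06,0,0,0,0.5],
  [0,0,-0.06,0,0,0,0.5],
  [0,0,-0.06,0,0,0,0.5],
])

```text
t: 22.08
ee_pos: [0.5684, 0.2047, 0.365]
tcp_rot: [0.707, 0.707, -0.008, 0.006]
force: [0.1, 0.1, -0.3]
opening: 0.0461
```

Run:
```python
from h import *
from scipy.optimize import least_squares
print(sensors.read_state()['ee_pos'])
for n in('side','wrist'):
    s=snap(n);W=cloud(s);I=s['image'];hsv=cv2.cvtColor(I,cv2.COLOR_RGB2HSV)
    N=(abs(W[...,0]-.568)<.07)&(abs(W[...,1]-.205)<.07)
    if n=='side':cv2.imwrite('pics/end.png',s['image'][:,:,::-1])
    q=W[N&(hsv[...,1]<70)&(abs(W[...,2]-.075)<.0035)];f=lambda c:np.hypot(*(q[:,:2]-c).T)-.0465
    print(n,'rim',least_squares(f,[.568,.205],loss='soft_l1',f_scale=.001).x)
    q=W[N&(hsv[...,0]>105)&(hsv[...,0]<130)&(hsv[...,1]>120)&(W[...,2]>.25)&(W[...,2]<.32)];print('handle',len(q),q.min(0),q.max(0),'top z',np.percentile(q[:,2],95))
    q=W[N&(hsv[...,0]<14)&(hsv[...,1]>110)&(W[...,2]<.095)&(W[...,2]>.078)];print('sample',q.mean(0))
```

```text
[0.56841036 0.20468214 0.36502211]
side rim [0.56912207 0.20564561]
handle 182 [0.55763766 0.18126745 0.26280267] [0.57577947 0.22241066 0.30501226] top z 0.30375419336251597
sample [0.56514447 0.20450098 0.08405904]
wrist rim [0.56793685 0.20404201]
handle 1368 [0.55991992 0.18566511 0.26259139] [0.57519983 0.22513227 0.30426814] top z 0.3032344471897867
sample [0.56717819 0.20833811 0.08322225]
```

View pics/end.png

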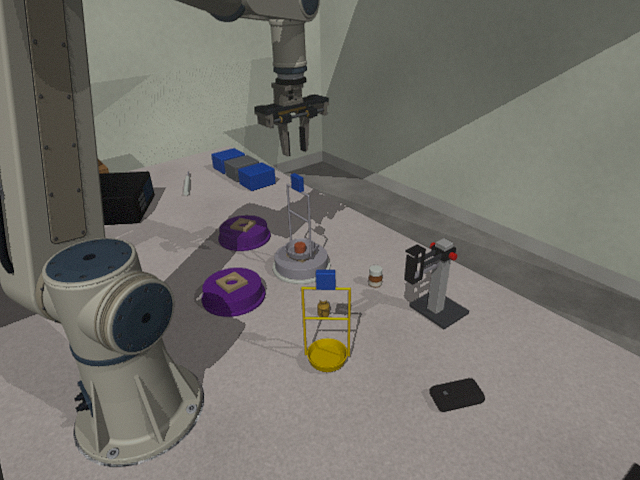

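The pan (300,215) stands upright in the grey turntable's seat with its sample. The jaws are clear above it, the stand is empty, and the weight, jar and mouse have not moved. Handing in.

```bash
python3 -c "
from h import *
s=sensors.read_state();print(s['t'],s['dq'].round(3));print(job.sign_off())"
```

```text
22.1833 [-0.001 -0.002 -0.005  0.    -0.     0.001]
the job is handed in; nothing more can be done
None
```

I took the steel pan off the hook, set it down in the turntable's seat hole, let go and handed the job in at about 22 s. The hand-in gave no verdict.

**Hook:** I raised the bar until it touched the cap, at a 61 mm lift. The wrist load rose from about 4 N to between 13 and 15 N, so I put roughly 10 to 11 N on the keeper, under the 15 N limit. I then lowered 3 mm and drew the pan out along −x with no contact felt.

**Set-down:** I corrected a lean of about 0.02 rad before lowering. The foot touched down with an estimated peak of 16 N on the turntable, under the 30 N limit.

**Last checks:**
- **Centre:** the dish centre was within about 2 mm of the hole axis.
- **Tilt:** it was under 0.01 rad, measured after release.
- **Sample:** it was still in the dish.
- **Gripper:** it was open and clear above the pan.
- **Bystanders:** the weight, jar and mouse looked unmoved in the final picture; I did not measure them.

**Disagreement:** the cameras read the handle top at 0.303 m, about 2 mm above the expected 0.301 m. Touchdown height put the pan only 0.5 mm above the floor of the hole. Both are within the 4 mm limit, and the camera reading is within its stated calibration error.

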